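Reseat the rings of the blue stock file

TASK

The rings of the blue lever arch file on the glass store's packing bench have not closed properly. Lift its lever right up so that the rings stand wide open, then press the lever fully down again so that they close. Leave the lever of the red file alone.

Things in the scene. Friction and masses are not known exactly. Their poses are not given: they have to be found in the camera images.
- blue_file: Blue file board, 235 x 190 x 5 mm, flat, fixed to the bench. Origin: on the bench under the mid of its ring mechanism; x along the board away from the paper, y along the ring line, z up. Rings at y = -40 and +40 mm, x -23 to 18, 56 mm high; they open toward -x. Lever hinge axis: parallel to x through (42, -20, 22) mm; the lever runs from it to +y, over a plate whose top is at z = 8 mm.
- blue_lever (a joint): Blue file's lever angle, rad: 0 = fully down, level along the file's +y, rings shut; grows as the free end is lifted, to a stop at 1.35: nearly upright, rings wide open. The rings are geared to it. Stiff hinge (0.2 N m, about 2 N at the tab): it stays where it is left. Starts partly raised, 0.25 to 0.5.
- blue_tab (a point): Centre of the black plastic tab on the free end of the blue file's steel lever, 95 mm along the lever from the hinge axis and 3 mm to its upper side. The tab is 14 mm wide (along the file's x), 26 mm along the lever, 12 mm thick, free on both sides. Turns with the lever: x along the hinge axis, y outward along the lever.
- red_tab (a point): Centre of the tab of the same kind on the red lever arch file beside it, built exactly like the blue one. That lever must stay as it is.

How it is judged:
By the outcome, as a careful person would: the job done as asked, in the order asked, and still so for the second after the job is handed in, with the robot touching nothing.
It also fails if it takes over 42 s, if anything falls off the work surface, if the arm or the gripper's body presses on something with over 40 N, if the wrist force passes 120 N, or if a joint passes its speed limit or range.

ROBOT

A 6-joint arm with a two-finger parallel gripper is mounted at the origin on the work surface. World frame = base frame: x ahead of the robot, y to its left, z up, the work surface at z = 0. Lengths are in m, angles in rad, forces in N, time in s.
With the tool pointing down it reaches from about 0.375 to 0.9 m from the base axis. Payload 3.1 kg.
Tool frame: the origin (TCP) lies at the centre of the arm's flange, where the gripper is bolted on; the fingertips stand 173 mm ahead of it and the grasp point (between the pads) lies 155 mm ahead of it; z points along the fingers, x is the direction in which the jaws open and shut, and the axes are right-handed (so a half turn about z gives the same grasp; the last joint's range is limited). The gripper opens to 85 mm and grips with 20 to 120 N. Pads are 22 mm wide; open, the fingers measure 114 mm over their backs; the gripper's body (76 mm by 85 mm) begins 54 mm behind the grasp point. The pads swing forward as they close: fully open they stand 13 mm farther back than shut.
Start: joints at [-1.288, 0.527, 1.433, -0, 1.181, -0.178], TCP at [0.278, -0.559, 0.405] pointing down, gripper open.
Joint ranges: [-3.08, 3.08], [-0.75, 2.2], [0.22, 2.44], [-1.43, 4.57], [0, 2.65], [-2.85, 2.85]. Speed limits (rad/s): [2.79, 2.79, 3.14, 3.14, 3.14, 3.14].

INTERFACE

Orientations are given as a unit quaternion [x, y, z, w].
In Python, from station import manip gives the robot as it stands.
- The arm moves only by the shell command python3 -m jog 'ROWS' [OPENING] [FORCE]. ROWS is JSON, a list that holds one entry, the list of rows, each a list of 4 numbers: the shift along the world's x, y, z in mm, then the turn about the world's z in degrees. A call has exactly 8 rows; each row shifts and turns the commanded pose from where the row before left it; what a row does not reach is not made up. A row lasts 1/8 s, in which the tool goes at most 62.5 mm and 10.7 degrees, less where a joint would pass 70% of its speed; a pose out of reach is approached as far as the arm can. A call is refused whole if a number of a shift passes 62.5 or a number of a turn 10.7, either way. A call with a gripper value outside its range is refused whole. OPENING is the opening in per cent of the stroke, from 0 (shut) to 100 (fully open), set as the call begins (- or left out, the last holds). The fingers move at their own pace and stop on an object; FORCE is the grip in N (left out, the last holds). Time passes only in rows, so rows that do not move let the fingers close, or fill a call up. It gives the time, the measured TCP pose, the force and the opening at its end, in the units of the state.
- manip.sense(): the state, without advancing time (a new reading comes with each control period).
- manip.snapshot(name): name is "scene" or "side" or "wrist"; returns the picture (420x560x3 uint8, red, green, blue); there is no depth.
- manip.camera_info(name): a dict with "fx", "fy", "cx", "cy" (pixels), "k1" (the pictures are not rectified: a ray, as slopes to the right and down, at radius r is drawn at 1 + k1 r^2 times it, then the intrinsics apply), "R" (3x3) and "t" (3): a world point X has camera coordinates R X + t. Camera axes: x right, y down, z forward; pixel columns grow to the right and rows downward; lengths in m; the calibration is good to about 2 mm. A picture is of the moment at which its call begins: read the wrist's pose just before it. camera_info takes no time and is no camera call; for the wrist camera it gives the pose at the moment of the call.
- manip.sign_off(): hands the job in, once; it reports no verdict.
The state is a dict: "t": time; "q": joint angles; "qd": joint speeds; "tau": joint torques, N m; "tcp_pos": TCP position; "tool_rot": TCP orientation; "force": force on the tool from outside, world axes, zero at the start; "ft_torque": the same for the moment, N m; "finger_gap": opening from 0.0 (shut) to 1.0 (fully open).
Only numpy, scipy, OpenCV 4.12 (cv2) and the standard library are available. Lean on these libraries where they do the work, as an engineer would, in place of code of your own. Each camera call takes 0.05 s, during which the arm holds its last target. There are 200 camera calls.

## Working session

There is one attempt and no reset: what is moved stays moved. The work goes in short steps, Python scripts to look and compute and a shell command to move; the robot and the scene stay as the last step left them, time stands still between calls to the robot, and variables do not carry over. Pictures are saved under pics/ and viewed, about 8 in all and at most 12, crops included, and the job is handed in when it is done.

```bash
mkdir -p pics; ls; python3 - <<'E'
from station import manip
import cv2
for n in ("scene","side","wrist"):
    im=manip.snapshot(n); cv2.imwrite(f"pics/{n}0.png",im[:,:,::-1])
    c=manip.camera_info(n); print(n,c)
print(manip.sense())
import numpy as np
a=cv2.imread("pics/scene0.png");b=cv2.imread("pics/side0.png")
cv2.imwrite("pics/both0.png",cv2.resize(np.hstack([a,b]),(1120,420))[:, :])
E
```

```text
pics
scene {'fx': 491.11621527086925, 'fy': 491.11621527086925, 'cx': 285.3252431655088, 'cy': 216.5843918686898, 'k1': -0.12773969685863423, 'R': array([[ 0.18248514,  0.98305175,  0.01756244],
       [ 0.74849882, -0.12731811, -0.65079922],
       [-0.63753329,  0.13190665, -0.75904673]]), 't': array([-0.11691365, -0.36843754,  1.52415718])}
side {'fx': 531.0356905331173, 'fy': 531.0356905331173, 'cx': 282.6238298351822, 'cy': 209.8264968003912, 'k1': 0.02964634272822105, 'R': array([[-0.79831555, -0.60199787, -0.01705458],
       [-0.37561359,  0.51984133, -0.76725447],
       [ 0.47075123, -0.60610524, -0.64111599]]), 't': array([0.46144582, 0.25872584, 0.75096337])}
wrist {'fx': 353.7231047212033, 'fy': 353.7231047212033, 'cx': 283.3706996242369, 'cy': 207.9029338745035, 'k1': 0.022614385751003496, 'R': array([[ 0.44637204, -0.89484628, -0.00146166],
       [-0.84795824, -0.42350377,  0.31876539],
       [-0.28586504, -0.14104854, -0.94783252]]), 't': array([-0.6224055 , -0.04226961,  0.3807299 ])}
{'t': 0.15, 'q': array([-1.28745298e+00,  5.28299956e-01,  1.43359186e+00,  1.67219743e-05,
        1.18142732e+00, -1.78454927e-01]), 'qd': array([ 0.00041225, -0.00263166, -0.00309017,  0.00069636,  0.00123745,
        0.00048575]), 'tau': array([ 1.15077648e-03, -4.42745376e+01, -1.78276706e+01, -2.89400241e-04,
        5.61442575e-03,  4.36990007e-06]), 'tcp_pos': array([ 0.27845551, -0.55925905,  0.40393422]), 'tool_rot': array([ 8.50162325e-01, -5.26519967e-01, -6.36390860e-04, -5.83315935e-04]), 'force': array([ 0.13321863, -0.90413814,  0.46612539]), 'ft_torque': array([-0.02089789, -0.00596925,  0.00707744]), 'finger_gap': 0.9984564297414047}
```

View pics/scene0.png

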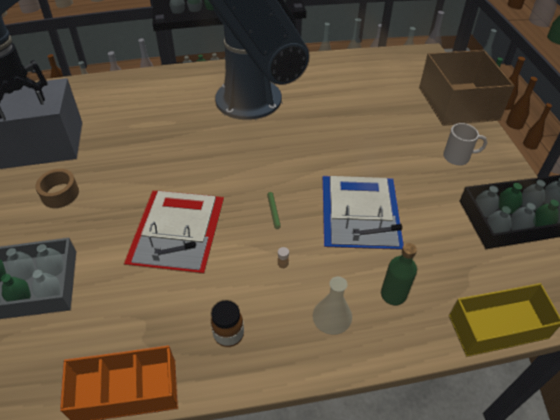

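View pics/side0.png

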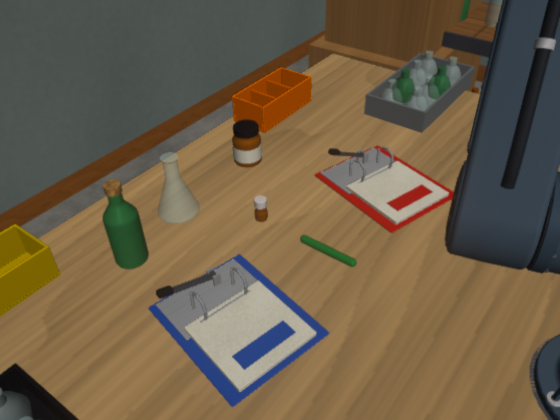

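The scene view shows the blue file at (322–402, 177–247), with its black tab near (396,229) and its hinge near (358,233). The side view has the tab near (165,292). A green bottle stands close by on the tab's far side.

```bash
cat > h.py <<'E'
import numpy as np, cv2
from station import manip
def ray(c,p):
    d=np.array([(p[0]-c['cx'])/c['fx'],(p[1]-c['cy'])/c['fy']]);u=d.copy()
    for _ in range(20): u=d/(1+c['k1']*(u@u))
    R,t=c['R'],c['t']; v=R.T@np.array([u[0],u[1],1]); return -R.T@t,v/np.linalg.norm(v)
def onz(c,p,z):
    o,v=ray(c,p); return o+v*(z-o[2])/v[2]
def tri(r1,r2):
    A=np.stack([r1[1],-r2[1]],1); s=np.linalg.lstsq(A,r2[0]-r1[0],rcond=None)[0]
    a=r1[0]+s[0]*r1[1]; b=r2[0]+s[1]*r2[1]; return (a+b)/2,np.linalg.norm(a-b)
def proj(c,X):
    x=c['R']@X+c['t']; u=x[:2]/x[2]; u=u*(1+c['k1']*(u@u)); return u*[c['fx'],c['fy']]+[c['cx'],c['cy']]
E
python3 - <<'E'
from h import *
roi={'scene':(315,170,415,255),'side':(140,245,340,410)}
tab={}
for n in roi:
    c=manip.camera_info(n); im=cv2.imread(f"pics/{n}0.png"); x0,y0,x1,y1=roi[n]
    s=im[y0:y1,x0:x1]; hsv=cv2.cvtColor(s,cv2.COLOR_BGR2HSV)
    m=cv2.inRange(hsv,(105,120,60),(125,255,255))
    pts=cv2.findNonZero(m); hull=cv2.convexHull(pts)
    q=cv2.approxPolyN(hull,4)[0]+[x0,y0] if hasattr(cv2,'approxPolyN') else None
    W=np.array([onz(c,p,.005) for p in q]); print(n,q.tolist(),W.round(4).tolist(),np.linalg.norm(W-np.roll(W,-1,0),axis=1).round(3),'mean',W.mean(0).round(4))
    d=(s.max(2)<45).astype(np.uint8)
    k,l,st,ce=cv2.connectedComponentsWithStats(d)
    for i in range(1,k):
        if st[i,4]>15: print(' dark',st[i],ce[i]+[x0,y0])
a=cv2.imread("pics/scene0.png")[170:260,310:420];b=cv2.imread("pics/side0.png")[255:335,145:255]
o=np.vstack([cv2.resize(a,(770,310*2-310),interpolation=2),cv2.resize(b,(770,290),interpolation=2)])
cv2.imwrite("pics/c1.png",np.hstack([cv2.resize(a,(400,327),interpolation=2),cv2.resize(b,(400,327),interpolation=2)]))
E
```

```text
scene [[324, 246], [323, 177], [393, 179], [403, 248]] [[0.6053, 0.0985, 0.005], [0.3821, 0.1492, 0.005], [0.4196, 0.3322, 0.005], [0.6433, 0.2813, 0.005]] [0.229 0.187 0.229 0.187] mean [0.5126 0.2153 0.005 ]
 dark [76 55 11  6 51] [395.64705882 227.2745098 ]
side [[232, 406], [148, 307], [239, 254], [329, 333]] [[0.4146, 0.3334, 0.005], [0.643, 0.2828, 0.005], [0.6023, 0.1001, 0.005], [0.3736, 0.1504, 0.005]] [0.234 0.187 0.234 0.188] mean [0.5084 0.2167 0.005 ]
 dark [ 17  42  16  10 117] [164.56410256 291.51282051]
```

View pics/c1.png

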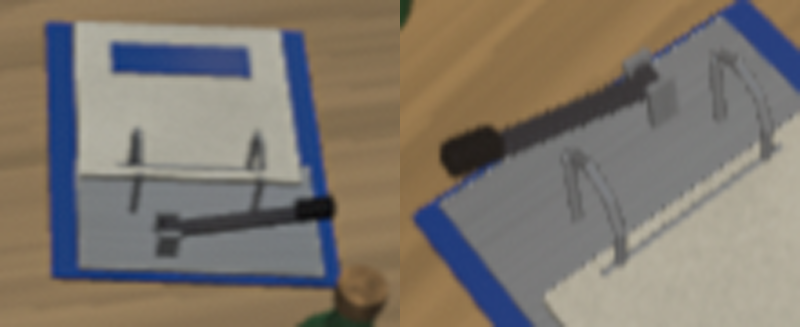

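The crop shows the tab as a clear black block, centred at scene (396,227) and side (164.5,291.6), about 12 px across. The hinge bracket is at scene (356,234). The tab overhangs the board's +y edge, and the bottle cork is near the board corner.

```bash
python3 - <<'E'
from h import *
S,D=manip.camera_info('scene'),manip.camera_info('side')
T,e=tri(ray(S,(395.9,227.3)),ray(D,(164.5,291.6)));print('tab',T,e)
yaw=np.arctan2(-.0507,.2232); fx=np.array([np.cos(yaw),np.sin(yaw),0]);fy=np.array([-fx[1],fx[0],0])
print('yaw',np.degrees(yaw),fx,fy)
# lever angle from height: z=22+95 sin a+3cos a
from scipy.optimize import brentq
a=brentq(lambda a:.022+.095*np.sin(a)+.003*np.cos(a)-T[2],-.2,1.3);print('angle',a)
h=T-fy*(.095*np.cos(a)-.003*np.sin(a));h[2]=.022;print('hinge',h,'from tab')
O=h-.042*fx+.02*fy;print('origin',O)
for y in(-.04,.04):
  X=O+fy*y-.0025*fx;X[2]=.056; print('ring top px',proj(S,X),proj(D,X))
print('hinge px',proj(S,h),proj(D,h))
print('bottle', tri(ray(S,(409,249)),ray(D,(113,187))), onz(S,(396,298),0))
for n,p in (('cork',(409,249)),): pass
E
```

```text
tab [0.61222757 0.26564518 0.0477713 ] 0.00016552228268880388
yaw -12.797608797029591 [ 0.9751586 -0.2215078  0.       ] [0.2215078 0.9751586 0.       ]
angle 0.24301051531001291
hinge [0.59196252 0.17643101 0.022     ] from tab
origin [0.55543601 0.20523751 0.022     ]
ring top px [347.74298642 208.60639407] [237.24748133 269.71740968]
ring top px [381.41289694 210.03092228] [195.9742299  294.27279376]
hinge px [355.36640062 232.66393782] [213.76014953 274.88751457]
bottle (array([0.75624324, 0.21957989, 0.1641144 ]), np.float64(0.001246037875841858)) [0.76815886 0.22271523 0.        ]
```

The tab triangulates to (0.612, 0.266, 0.048) with a 0.2 mm ray gap. That gives a lever angle of about 0.25 and a file yaw of −12.8°, and the hinge and ring reprojections agree. Next I move above the tab, turned so the jaws lie along the file's x.

```bash
python3 -m jog '[[[21,51.5,0,3.17],[21,51.5,0,3.17],[21,51.5,0,3.17],[21,51.5,0,3.17],[21,51.5,0,3.17],[21,51.5,0,3.17],[21,51.5,0,3.17],[21,51.5,0,3.17]]]' 55 30
python3 -m jog '[[[21,51.5,0,3.17],[21,51.5,0,3.17],[21,51.5,0,3.17],[21,51.5,0,3.17],[21,51.5,0,3.17],[21,51.5,0,3.17],[20,51.5,0,3.17],[20,51.5,0,3.17]]]'
python3 -m jog '[[[0,0,-20,0],[0,0,-20,0],[0,0,-20,0],[0,0,-20,0],[0,0,-15,0],[0,0,0,0],[0,0,0,0],[0,0,0,0]]]'
python3 - <<'E'
from h import *
s=manip.sense();c=manip.camera_info('wrist');im=manip.snapshot('wrist');cv2.imwrite('pics/w1.png',im[:,:,::-1])
print(s['t'],s['tcp_pos'],s['tool_rot'],s['finger_gap'])
print(proj(c,np.array([.6122,.2656,.0478])))
E
```

```text
t: 1.15
tcp_pos: [0.4469, -0.1458, 0.4047]
tool_rot: [0.945, -0.326, 0.0, 0.0]
force: [0.9, -0.5, -0.2]
finger_gap: 0.55
t: 2.15
tcp_pos: [0.6128, 0.2663, 0.4043]
tool_rot: [0.994, -0.111, -0.0, 0.0]
force: [0.6, -0.9, 0.4]
finger_gap: 0.552
t: 3.15
tcp_pos: [0.6128, 0.2646, 0.3108]
tool_rot: [0.994, -0.112, 0.001, -0.0]
force: [-0.1, 0.4, 0.7]
finger_gap: 0.548
3.15 [0.61284795 0.26458546 0.3107773 ] [ 9.93748277e-01 -1.11639191e-01  9.65575729e-04 -3.48238015e-04] 0.5482102026935121
[283.28853397 213.88190315]
```

View pics/w1.png

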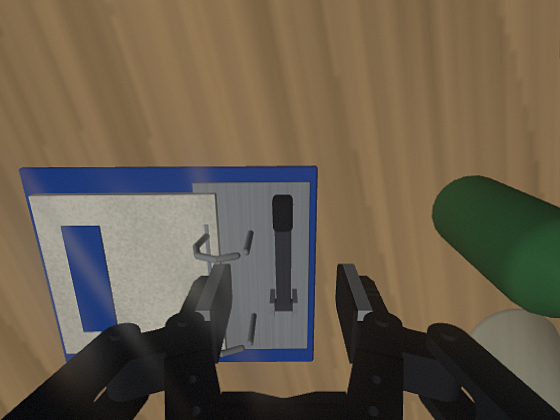

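The wrist view puts the tab at (283,212), against a predicted (283,214), and the lever is square to the jaws. The two fingers straddle it. I go down and grip lightly, so that the tab can pivot between the pads.

```bash
python3 -m jog '[[[0,0.5,-20,0],[0,0.5,-20,0],[0,0,-20,0],[0,0,-20,0],[0,0,-14,0],[0,0,-8,0],[0,0,0,0],[0,0,0,0]]]' 55 20
python3 -m jog '[[[0,0,0,0],[0,0,0,0],[0,0,0,0],[0,0,0,0],[0,0,0,0],[0,0,0,0],[0,0,0,0],[0,0,0,0]]]' 0 20
python3 - <<'E'
import numpy as np
fy=np.array([.2215,.9752])
P=lambda a:np.array([.095*np.cos(a)-.003*np.sin(a),.095*np.sin(a)+.003*np.cos(a)])
A=np.linspace(.245,1.39,25);p=np.array([P(a) for a in A]);d=np.diff(p,axis=0)*1000
for r in d: print(np.round([*(r[0]*fy),r[1]],1).tolist())
E
```

```text
t: 4.2
tcp_pos: [0.6129, 0.2656, 0.2084]
tool_rot: [0.994, -0.112, 0.001, -0.0]
force: [-0.7, 0.2, 0.6]
finger_gap: 0.545
t: 5.2
tcp_pos: [0.6127, 0.2657, 0.2079]
tool_rot: [0.994, -0.112, 0.0, -0.0]
force: [0.7, 2.0, 4.1]
finger_gap: 0.157
[-0.3, -1.3, 4.3]
[-0.3, -1.5, 4.3]
[-0.4, -1.7, 4.2]
[-0.4, -1.9, 4.1]
[-0.5, -2.1, 4.0]
[-0.5, -2.3, 3.9]
[-0.6, -2.4, 3.8]
[-0.6, -2.6, 3.7]
[-0.6, -2.8, 3.5]
[-0.7, -2.9, 3.4]
[-0.7, -3.1, 3.2]
[-0.7, -3.2, 3.1]
[-0.8, -3.4, 2.9]
[-0.8, -3.5, 2.7]
[-0.8, -3.6, 2.6]
[-0.9, -3.8, 2.4]
[-0.9, -3.9, 2.2]
[-0.9, -4.0, 2.0]
[-0.9, -4.1, 1.8]
[-0.9, -4.1, 1.6]
[-1.0, -4.2, 1.4]
[-1.0, -4.3, 1.2]
[-1.0, -4.3, 1.0]
[-1.0, -4.4, 0.8]
```

The jaws closed at 13.4 mm, which fits the 14 mm tab. Now the arc upward.

```bash
python3 -m jog '[[[-0.3,-1.3,4.3,0],[-0.3,-1.5,4.3,0],[-0.4,-1.7,4.2,0],[-0.4,-1.9,4.1,0],[-0.5,-2.1,4.0,0],[-0.5,-2.3,3.9,0],[-0.6,-2.4,3.8,0],[-0.6,-2.6,3.7,0]]]'
python3 -m jog '[[[-0.6,-2.8,3.5,0],[-0.7,-2.9,3.4,0],[-0.7,-3.1,3.2,0],[-0.7,-3.2,3.1,0],[-0.8,-3.4,2.9,0],[-0.8,-3.5,2.7,0],[-0.8,-3.6,2.6,0],[-0.9,-3.8,2.4,0]]]'
python3 - <<'E'
from h import *
a=manip.snapshot('side');b=manip.snapshot('scene')
o=np.hstack([cv2.resize(a[150:380,100:330],(400,400)),cv2.resize(b[120:280,300:460],(400,400))])
cv2.imwrite('pics/m1.png',o[:,:,::-1])
E
```

```text
t: 6.2
tcp_pos: [0.609, 0.2491, 0.24]
tool_rot: [0.994, -0.112, 0.0, 0.0]
force: [4.7, -2.2, -7.3]
finger_gap: 0.157
t: 7.2
tcp_pos: [0.6031, 0.2236, 0.2643]
tool_rot: [0.994, -0.112, 0.001, -0.001]
force: [4.2, -0.3, -6.1]
finger_gap: 0.157
```

View pics/m1.png

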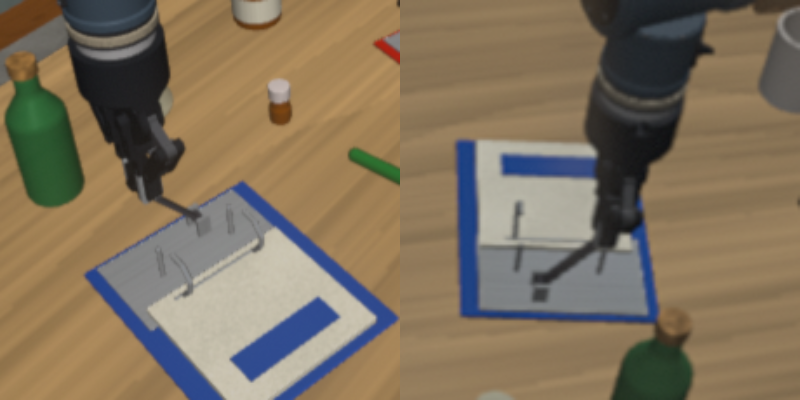

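The lever is rising in the grip (crop: tab between the fingers at (150,195), hinge at (200,220)) and the rings are opening. I carry on to the stop, going slightly past it.

```bash
python3 -m jog '[[[-0.9,-3.9,2.2,0],[-0.9,-4.0,2.0,0],[-0.9,-4.1,1.8,0],[-0.9,-4.1,1.6,0],[-1,-4.2,1.4,0],[-1,-4.3,1.2,0],[-1,-4.3,1,0],[-1,-4.4,0.8,0]]]'
python3 -m jog '[[[-0.5,-2,0.2,0],[0,0,0,0],[0,0,0,0],[0,0,0,0],[0,0,0,0],[0,0,0,0],[0,0,0,0],[0,0,0,0]]]'
python3 - <<'E'
from h import *
a=manip.snapshot('side');b=manip.snapshot('scene')
o=np.hstack([cv2.resize(a[150:380,100:330],(400,400)),cv2.resize(b[120:280,300:460],(400,400))])
cv2.imwrite('pics/m2.png',o[:,:,::-1])
E
```

```text
t: 8.3
tcp_pos: [0.5958, 0.1912, 0.2772]
tool_rot: [0.994, -0.112, 0.001, -0.002]
force: [5.5, 3.2, -1.5]
finger_gap: 0.16
t: 9.3
tcp_pos: [0.5953, 0.1892, 0.2776]
tool_rot: [0.994, -0.112, 0.001, -0.001]
force: [4.4, 3.2, 0.4]
finger_gap: 0.162
```

View pics/m2.png

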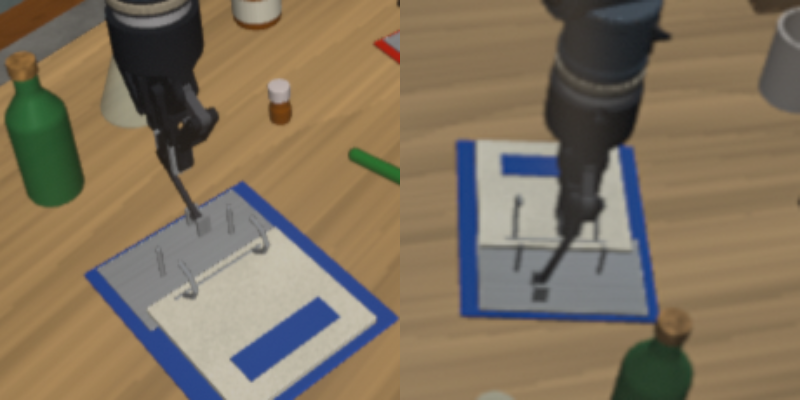

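By position the lever is at about 1.4 rad, but the force is only 3 N. I push a bit further to confirm the stop.

```bash
python3 -m jog '[[[-0.5,-2,0,0],[-0.5,-2,0,0],[-0.5,-2,0,0],[0,0,0,0],[0,0,0,0],[0,0,0,0],[0,0,0,0],[0,0,0,0]]]'
```

```text
t: 10.4
tcp_pos: [0.5941, 0.1843, 0.2781]
tool_rot: [0.994, -0.112, 0.002, -0.003]
force: [4.9, 7.2, 1.7]
finger_gap: 0.159
```

```bash
python3 -m jog '[[[-0.5,-2,0,0],[-0.5,-2,0,0],[-0.5,-2,0,0],[0,0,0,0],[0,0,0,0],[0,0,0,0],[0,0,0,0],[0,0,0,0]]]'
python3 - <<'E'
from h import *
s=manip.sense()
a=manip.snapshot('side');b=manip.snapshot('wrist')
o=np.hstack([cv2.resize(a[220:320,150:250],(400,400),interpolation=2),cv2.resize(b,(400,300))[:].repeat(1,0) if 0 else cv2.copyMakeBorder(cv2.resize(b,(400,300)),0,100,0,0,0)])
cv2.imwrite('pics/m3.png',o[:,:,::-1]); cv2.imwrite('pics/side3.png',a[:,:,::-1])
h=np.array([.592,.1764,.022]);D=manip.camera_info('side')
fy=np.array([.2215,.9752,0])
for al in (1.1,1.2,1.3,1.35,1.4,1.45):
    X=h+.07*(np.cos(al)*fy+np.sin(al)*np.array([0,0,1])); print(al,(proj(D,X)-[150,220])*4,(proj(D,h)-[150,220])*4)
E
```

```text
t: 11.4
tcp_pos: [0.5933, 0.1822, 0.2781]
tool_rot: [0.994, -0.113, 0.004, -0.008]
force: [6.8, 23.5, -2.5]
finger_gap: 0.158
1.1 [173.97832466 150.65254716] [255.02537572 219.46890055]
1.2 [186.56137855 138.15822554] [255.02537572 219.46890055]
1.3 [199.82153878 126.57386219] [255.02537572 219.46890055]
1.35 [206.65546278 121.16436704] [255.02537572 219.46890055]
1.4 [213.59788089 116.03017336] [255.02537572 219.46890055]
1.45 [220.62796635 111.18511312] [255.02537572 219.46890055]
```

View pics/m3.png

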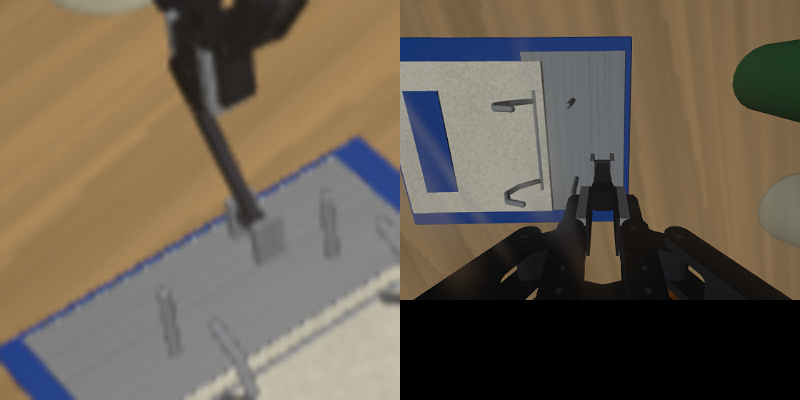

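The lever lies in line with the predicted 1.35 direction: hinge (252,212) to (200,110) in the crop. The side force has risen to 23 N against the stop, and the wrist view shows the rings wide open with their halves far apart. Now I reverse the arc.

```bash
python3 -m jog '[[[1.2,5,0,0],[1.2,5,0,0],[1,4,-0.2,0],[2,8.7,-1.8,0],[2,8.5,-2.6,0],[1.8,8.2,-3.4,0],[1.8,8.1,-3.8,0],[1.8,7.7,-4.6,0]]]'
python3 -m jog '[[[1.6,7.1,-5.3,0],[1.6,6.9,-6,0],[1.4,6.3,-6.6,0],[1.3,5.7,-6.9,0],[1.2,5,-7.5,0],[1,4.4,-7.9,0],[0.8,3.6,-8.3,0],[0.6,2.8,-8.6,0]]]'
python3 -m jog '[[[0.3,1.2,-4.5,0],[0.2,1,-4.5,0],[0.2,0.8,-4.5,0],[0.1,0.5,-4.5,0],[0,0,-1,0],[0,0,0,0],[0,0,0,0],[0,0,0,0]]]'
```

```text
t: 12.5
tcp_pos: [0.6049, 0.2309, 0.2594]
tool_rot: [0.994, -0.111, 0.0, 0.001]
force: [4.0, -5.0, 1.4]
finger_gap: 0.16
t: 13.5
tcp_pos: [0.6142, 0.2722, 0.2019]
tool_rot: [0.994, -0.111, -0.0, 0.001]
force: [3.5, -5.0, 3.5]
finger_gap: 0.156
t: 14.5
tcp_pos: [0.615, 0.2756, 0.1848]
tool_rot: [0.994, -0.111, -0.0, 0.001]
force: [1.1, -6.4, 11.3]
finger_gap: 0.16
```

```bash
python3 -m jog '[[[0,0,0,0],[0,0,0,0],[0,0,0,0],[0,0,10,0],[0,0,20,0],[0,0,30,0],[0,0,0,0],[0,0,0,0]]]' 45 20
python3 -m jog '[[[0,0,0,0],[-1,-5,0,0],[0,0,0,0],[0,0,0,0],[0,0,0,0],[0,0,0,0],[0,0,-15,0],[0,0,-12,0]]]' 0 20
python3 -m jog '[[[0,0,-4,0],[0,0,-4,0],[0,0,-4,0],[0,0,-3,0],[0,0,0,0],[0,0,0,0],[0,0,0,0],[0,0,0,0]]]'
```

```text
t: 15.5
tcp_pos: [0.6147, 0.2766, 0.2441]
tool_rot: [0.994, -0.112, 0.0, -0.0]
force: [-0.8, -1.0, 0.2]
finger_gap: 0.448
t: 16.5
tcp_pos: [0.6136, 0.2715, 0.2152]
tool_rot: [0.994, -0.112, -0.001, 0.0]
force: [-0.6, 0.9, 0.1]
finger_gap: -0.0
t: 17.5
tcp_pos: [0.614, 0.2717, 0.2042]
tool_rot: [0.994, -0.112, 0.001, -0.0]
force: [-3.5, -1.3, 11.9]
finger_gap: 0.003
```

The fingertips sit at 31 mm, exactly the tab top when the lever is fully down, with 12 N of reaction. I press a little more to be sure, then retreat and look.

```bash
python3 -m jog '[[[0,0,-2,0],[0,0,-1,0],[0,0,0,0],[0,0,0,0],[0,0,0,0],[0,0,0,0],[0,0,0,0],[0,0,0,0]]]'
python3 -m jog '[[[0,0,10,0],[0,0,30,0],[0,0,40,0],[0,0,40,0],[-10,-50,20,0],[-10,-50,0,0],[-10,-50,0,0],[-10,-50,0,0]]]'
python3 -m jog '[[[-10,-50,0,0],[-10,-50,0,0],[0,0,0,0],[0,0,0,0],[0,0,0,0],[0,0,0,0],[0,0,0,0],[0,0,0,0]]]'
python3 - <<'E'
from h import *
S,D=manip.camera_info('scene'),manip.camera_info('side')
a=manip.snapshot('side');b=manip.snapshot('scene')
c={}
for n,im,(x0,y0,x1,y1) in(('D',a,(140,270,200,320)),('S',b,(380,215,415,245))):
    d=(im[y0:y1,x0:x1].max(2)<45).astype(np.uint8);k,l,st,ce=cv2.connectedComponentsWithStats(d)
    i=1+np.argmax(st[1:,4]) if k>1 else 0;c[n]=ce[i]+[x0,y0];print(n,st[i],c[n])
X=np.array([.592,.1764,.025])+.095*np.array([.2215,.9752,0]);print('expect',proj(D,X),proj(S,X),X)
print(tri(ray(S,c['S']),ray(D,c['D'])))
a0,b0=[cv2.imread(f'pics/{n}0.png')[:,:,::-1] for n in('side','scene')]
print('red file change',np.abs(a.astype(int)-a0)[150:175,325:370].mean(),np.abs(b.astype(int)-b0)[225:265,145:200].mean())
o=np.hstack([cv2.resize(a[240:340,145:265],(400,333),interpolation=2),cv2.resize(b[165:255,310:418],(400,333),interpolation=2)])
cv2.imwrite('pics/m4.png',o[:,:,::-1])
E
```

```text
t: 18.5
tcp_pos: [0.614, 0.2717, 0.2038]
tool_rot: [0.994, -0.111, 0.001, -0.0]
force: [-6.3, -2.5, 23.9]
finger_gap: -0.002
t: 19.5
tcp_pos: [0.5735, 0.0702, 0.3388]
tool_rot: [0.994, -0.111, 0.001, 0.0]
force: [0.7, -1.5, -1.1]
finger_gap: 0.003
t: 20.5
tcp_pos: [0.554, -0.028, 0.3385]
tool_rot: [0.994, -0.111, 0.0, -0.0]
force: [-0.3, -0.4, -0.6]
finger_gap: 0.001
D [ 17  26  16  13 115] [164.65217391 302.32173913]
S [11 16 10  6 47] [395.57446809 233.55319149]
expect [164.87583343 302.0830586 ] [395.58384714 233.51256574] [0.6130425 0.269044  0.025    ]
(array([0.61306684, 0.26928481, 0.02472062]), np.float64(0.0004234446098343645))
red file change 3.082666666666667 3.0203030303030305
```

View pics/m4.png

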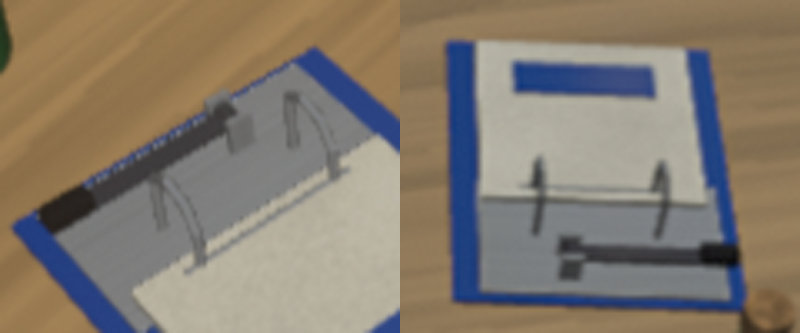

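The lever lies flat with its tab at crop (65,208) and (720,253), and the rings are closed arcs. The tab triangulates to z = 24.7 mm, against 25 expected fully down. The red file is unchanged apart from picture noise, so I hand in.

```bash
python3 -c "
from station import manip
print(manip.sign_off())"
```

```text
the job is handed in; nothing more can be done
None
```

The blue file's lever went right up to its stop with the rings wide open, then fully down again with the rings closed. I handed the job in at about 20.6 s of the 42 s allowed.

- **Lifting:** I gripped the blue tab at 20 N and raised the lever in an arc. At the top it lay along the predicted 1.35 rad direction in the side view. The side force rose to 23 N against the stop, and the rings stood wide open in the wrist view.
- **Pressing down:** I brought the lever back down, let go, and pressed the tab from above with shut fingers. It held firm at 24 N.
- **Last checks:** The tab triangulated to z = 24.7 mm, against 25 mm for fully down, and the rings look shut in the pictures. The red file is unchanged apart from image noise, and the arm was clear of everything.
- **Small disagreement:** At the first try for the stop the force was only 3 N although the position read about 1.4 rad. I pushed on until the stop was clear; the tab had probably slipped a few millimetres in the pads. No check failed.

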